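Return service containers to colour spots under a rack shelf

ROBOT

A 6-joint arm with a two-finger parallel gripper is mounted at the origin on the work surface. World frame = base frame: x ahead of the robot, y to its left, z up, the work surface at z = 0. Lengths are in mm, angles in rad, forces in N, time in s.
With the tool pointing down it reaches from about 275 to 725 mm from the base axis. Payload 15.9 kg.
Tool frame: the origin (TCP) lies at the very end of the fingers, on their centre line; the grasp point (between the pads) lies 19 mm behind it; z points along the fingers, y is the line along which they close (so a half turn about z gives the same grasp; the last joint's range is limited). The gripper opens to 85 mm and grips with 20 to 120 N. Pads are 22 mm wide; open, the fingers measure 114 mm over their backs; the gripper's body (76 mm by 85 mm) begins 54 mm behind the grasp point. The pads swing forward as they close: fully open they stand 13 mm farther back than shut.
Start: joints at [1.154, 0.213, -0.034, 1.323, 0, 1.571], TCP at [202.411, 457.182, 231.306] pointing down, gripper open.
Joint ranges: [-2.98, 2.98], [-0.74, 1.72], [-1.14, 1.35], [-2.1, 2.04], [-1.57, 1.44], [-3.14, 3.14]. Speed limits (rad/s): [1.89, 1.89, 2.39, 2.57, 3.14, 3.14].

INTERFACE

Orientations are given as a 3x3 rotation matrix whose columns are the frame's x, y, z axes.
In Python, from station import bot gives the robot as it stands. Calls block until the motion is done:
- bot.goto(position, orientation): joint-space move of the TCP to a pose.
- bot.move_l(position, rate=150, attitude=None): straight line of the TCP; attitude=None keeps the orientation; rate is the mean speed in mm/s.
- bot.goto_joints(angles): joint-space move.
- bot.gripper_open() and bot.close_gripper(): open the fingers fully, or close them until they stop; the grip force is fixed at half the most.
- bot.hold(seconds).
- bot.ik(position, orientation): joint angles nearest the present ones, or None.
- bot.camera(name): name is "scene" or "top" or "wrist"; returns (picture, depth): 400x640x3 uint8, red, green, blue; 400x640 float32, mm along the optical axis (not along the pixel's ray), 0 where there is no reading.
- bot.get_calibration(name): a dict with "fov_y" (degrees; the focal length in pixels is half the picture's height over the tangent of half this angle, whatever the lens; pixels are square), "cx", "cy" (the principal point, pixels), "distortion" ([k1, k2, p1, p2, k3] as OpenCV has them; the pictures are not rectified), "R" (3x3) and "t" (3): a world point X has camera coordinates R X + t. Camera axes: x right, y down, z forward; pixel columns grow to the right and rows downward; lengths in mm; the calibration is good to about 2 mm. A picture is of the moment at which its call begins: read the wrist's pose just before it. get_calibration takes no time and is no camera call; for the wrist camera it gives the pose at the moment of the call.
A pose or a line that the arm cannot do raises bot.IKError and nothing moves.
- bot.finish_job(): hands the job in; it is judged then, once.
Trained networks look in the newest picture that a camera, given by its name, has taken for a name from the list of things; names that differ only in an ending like _2 or _b are one class to them, and where a whole thing is asked for, a point or a joint stands for the part that bears it (a point fixed in the world has none). Each returns a list of dicts, best first, with "conf" (0 to 1); they miss things now and then, are a little off and sometimes report something else, mostly with a low value. They report only what shows in the picture. A call takes as long as a camera call. They do not tell look-alikes from the thing itself.
- bot.outline_of(camera, name): "pixels" (400x640 bool, what is visible of it) and "bbox" ([centre column, centre row, width, height] in pixels, round what is visible of it).
Readings, each from a call of its own:
- bot.get_time(): time.
- bot.get_joints(): joint angles.
- bot.get_joint_velocities(): joint speeds.
- bot.get_joint_efforts(): joint torques, N m.
- bot.get_eef_pos(): TCP position.
- bot.get_tool_rot(): TCP orientation.
- bot.get_force(): force on the tool from outside, world axes, zero at the start.
- bot.get_torque(): the same for the moment, N m.
- bot.get_opening(): finger opening in mm.
- bot.get_gripper_force(): force on a finger pad.
Only numpy, scipy, OpenCV 4.12 (cv2) and the standard library are available. Lean on these libraries where they do the work, as an engineer would, in place of code of your own. Each camera call takes 0.05 s, during which the arm holds its last target. There are 200 camera calls.

TASK

The instrument has been adjusted; tidy the service containers away. Stand the red-capped white bottle, the blue bit cup and the yellow grease jar upright on the rack's lower board, each wholly on the round mat of its own colour. Set them down gently, do not tip or drop any of them, and leave everything else where it is.

Things in the scene. Friction and masses are not known exactly. Their poses are not given: they have to be found in the camera images.
- bottle: White bottle with red cap and red band, about 180 g: round body 48 mm in diameter from 0 to 80 mm, shoulder tapering to a 22 mm neck at 93 mm, 27 mm cap, 115 mm tall. Origin: centre of its underside; z up the bottle's axis. Starts leaning in the cradle, 38 degrees from vertical; can be lifted straight up and out. Belongs on the red mat.
- bit_cup: Blue round bit holder with steel bits standing in its top (one rigid piece), about 200 g: body 52 mm in diameter, straight sides to 66 mm, top at 70 mm, bits (within 18 mm of the axis) to 91 mm. Origin: centre of its underside; z up its axis. Starts upright on the table. Belongs on the blue mat.
- grease_jar: Yellow jar with yellow lid of the same diameter and a black band, about 220 g: 56 mm in diameter, 75.5 mm tall, straight sides. Origin: centre of its underside; z up its axis. Starts upright on the table. Belongs on the yellow mat.
- red_mat: Fixed round red mat, 80 mm in diameter, 3 mm thick, lying on the rack's lower board. Origin: centre of its underside (on the board, 50 mm above the table); its top is at +3 mm. Which of the three places along the rack is which colour varies; mat centres are 95 mm or more apart.
- blue_mat: Fixed round blue mat, as the red one. Origin: centre of its underside; top at +3 mm.
- yellow_mat: Fixed round yellow mat, as the red one. Origin: centre of its underside; top at +3 mm.
- rack: Fixed two-level pipe rack, green boards, cream pipes, open all round. Origin on the table; x points to its back (away from the robot), y along its length; yaw varies. Lower board: x -80 to +110, y +-165 mm, top at 50 mm. Two posts, 24 mm thick, at x 95, y +-150 mm. Mat centres lie about x -35 mm.
- shelf_edge (a point): Middle of the front lower edge of the rack's upper shelf, rack axes: (-30, 0, 205) mm in the rack's frame. The shelf: x -30 to +110, y +-165 mm, underside 205, top 217 mm; boxes fixed on it behind x 30, up to 270 mm. It overhangs the rear half of the mats: a vertical tool strikes it, one tilted 30 to 45 degrees, reaching in from the front, clears it.
- cradle: Fixed steel wire cradle under the bottle. Origin: centre of its base on the table; base x -55 to +75, y +-30 mm. The bottle stands on a sloping foot 50 mm wide (underside centre at x -30, z 34 mm), leans 0.66 rad towards the cradle's +x and rests on two inclined 8 mm rods at y +-14 mm beneath it, up to z 85 mm. Nothing is beside or above the bottle. Yaw varies.
- spray_can: Bystander: bare aluminium can with black nozzle, 50 mm in diameter, 129 mm tall, standing upright among the containers (the jar, cup and can swap places). Origin: centre of underside.
- setting_cylinder: Bystander: steel cylinder, 30 mm in diameter, 60 mm tall, upright on the rack's lower board behind the mats. Origin: centre of underside.
- ring_gauge: Bystander: dark steel ring, 44 mm outside, 20 mm high, on the rack's lower board behind the mats. Origin: centre of underside.
- joystick: Bystander: white joystick box 85 x 65 x 26 mm with a black stick up to 60 mm, on the table. Origin: centre of underside.
- screwdriver: Bystander: orange-handled screwdriver, 170 mm long, lying on the table roughly left to right.
- key_box: Bystander: cardboard box 110 x 70 x 24 mm with hex keys on it, on the table. Origin: centre of underside.
- phone: Bystander: black slab 150 x 72 x 9 mm on the table. Origin: centre of underside.
Not all that is in view belongs to the job. Several things have the shape of the bit_cup; the one meant has the colours described above.

How it is judged (in metres and radians):
At the end, for the whole second after the job is handed in: Bottle on the red mat, bit cup on the blue mat and grease jar on the yellow mat: each upright within 4.5 degrees, standing wholly on its mat (axis within 16, 14 and 12 mm of the mat centre for bottle, cup and jar), its underside resting on the mat (0 to 7 mm above the mat's underside), and at rest (horizontal distance between bottle and red_mat below 0.016 m and z of bottle in the frame of red_mat between -0.001 and 0.007 m and angle between each of bottle, bit_cup, grease_jar's own z axis and vertical below 0.08 rad and linear speed of each of bottle, bit_cup, grease_jar below 0.02 m/s and angular speed of each of bottle, bit_cup, grease_jar below 0.2 rad/s and horizontal distance between bit_cup and blue_mat below 0.014 m and z of bit_cup in the frame of blue_mat between -0.001 and 0.007 m and horizontal distance between grease_jar and yellow_mat below 0.012 m and z of grease_jar in the frame of yellow_mat between -0.001 and 0.007 m); the robot touches nothing.
It fails at once if a container is tipped over (more than 63 degrees from upright) (angle between any of bottle, bit_cup, grease_jar's own z axis and vertical above 1.1 rad).
It fails at once if a container is dropped onto its mat (faster than 0.4 m/s within 15 mm above it) ((linear speed of bottle above 0.4 m/s and horizontal distance between bottle and red_mat below 0.08 m and z of bottle in the frame of red_mat below 0.018 m) or (linear speed of bit_cup above 0.4 m/s and horizontal distance between bit_cup and blue_mat below 0.08 m and z of bit_cup in the frame of blue_mat below 0.018 m) or (linear speed of grease_jar above 0.4 m/s and horizontal distance between grease_jar and yellow_mat below 0.08 m and z of grease_jar in the frame of yellow_mat below 0.018 m)).
It fails at once if a bystander is displaced by more than 25 mm (distance of any of spray_can, setting_cylinder, ring_gauge, joystick, screwdriver, key_box, phone from where it was at the start of the episode above 0.025 m).
It also fails if it takes over 72 s, if anything falls off the work surface, if the arm or the gripper's body presses on something with over 40 N, if the wrist force passes 120 N, or if a joint passes its speed limit or range.

## Working session

There is one attempt and no reset: what is moved stays moved. The work goes in short steps, each a Python script; the robot and the scene stay as the last script left them, time stands still between calls to the robot, and variables do not carry over. Pictures are saved under pics/ and viewed, at most 10 in all, crops included, and the job is handed in when it is done.

```bash
ls; mkdir -p pics
python3 - <<'E'
from station import bot
import cv2,numpy as np
for c in("scene","top","wrist"):
    p,d=bot.camera(c); np.savez(f"{c}0.npz",p=p,d=d)
    cv2.imwrite(f"pics/{c}0.png",p[:,:,::-1]); k=bot.get_calibration(c)
    print(c,k["fov_y"],k["cx"],k["cy"],k["distortion"],np.round(-np.array(k["R"]).T@np.array(k["t"])),np.round(k["R"],2).tolist())
a=cv2.imread("pics/scene0.png");b=cv2.imread("pics/top0.png")
print(bot.get_time())
E
```

```text
pics
scene 47.845878310332296 315.2023277953063 205.36971462238188 [-0.10151518  0.          0.          0.          0.        ] [1219. -271. 1011.] [[0.3, 0.95, 0.01], [0.74, -0.23, -0.63], [-0.6, 0.2, -0.77]]
top 47.857552534650424 323.7149115079815 190.6850335155444 [-0.06116805  0.          0.          0.          0.        ] [ 252.  -29. 1394.] [[0.05, -1.0, 0.0], [-0.98, -0.05, -0.2], [0.2, 0.01, -0.98]]
wrist 69.22135467146747 320.82399859616146 201.7394923143511 [0.00374265 0.         0.         0.         0.        ] [141. 485. 374.] [[0.4, 0.91, -0.0], [0.88, -0.39, 0.27], [0.25, -0.11, -0.96]]
0.15
```

View pics/scene0.png

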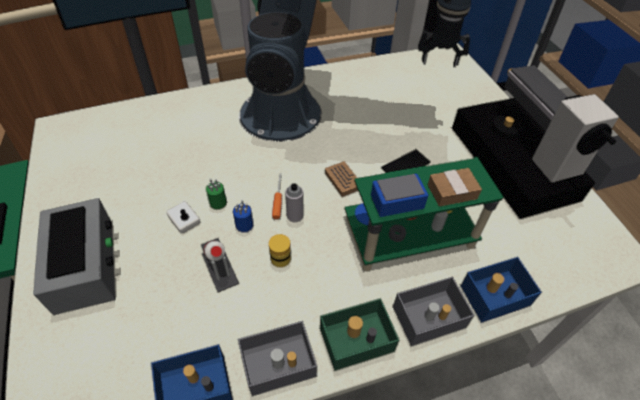

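View pics/top0.png

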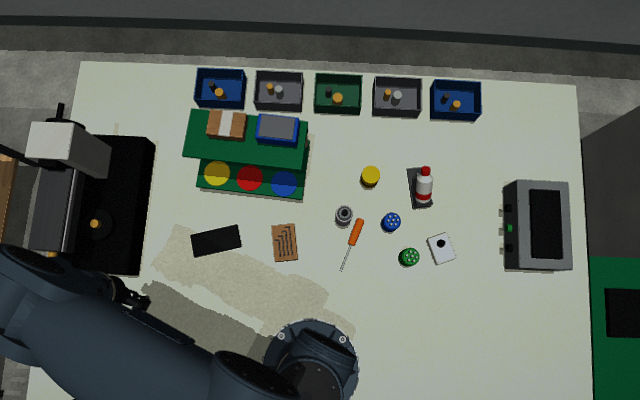

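The top view shows the yellow jar (370,176), blue cup (391,222), bottle (424,185) leaning to +x, and the mats yellow (217,173), red (250,178) and blue (284,183). Possible look-alikes are the green cup at (409,257), the grey spray can (344,215) and the blue box on the shelf (278,128). By its colour, I choose the cup at (391,222).

```bash
cat > h.py <<'E'
from station import bot
import cv2,numpy as np
from scipy.optimize import least_squares
def K(k):
    f=200/np.tan(np.radians(k["fov_y"]/2)); return np.array([[f,0,k["cx"]],[0,f,k["cy"]],[0,0,1.]])
def rays(k,uv):
    n=cv2.undistortPoints(np.float64(uv).reshape(-1,1,2),K(k),np.array(k["distortion"])).reshape(-1,2)
    return np.c_[n,np.ones(len(n))]
def world(k,uv,z):            # z: depths along optical axis
    return (rays(k,uv)*np.reshape(z,(-1,1))-np.array(k["t"]))@np.array(k["R"])
def onplane(k,uv,h):          # intersection with height h
    R=np.array(k["R"]);c=-R.T@np.array(k["t"]);d=rays(k,uv)@R
    return c+d*((h-c[2])/d[:,2])[:,None]
def cloud(k,d):
    v,u=np.mgrid[:400,:640]; return world(k,np.c_[u.ravel(),v.ravel()],d.ravel()).reshape(400,640,3)
def fitcirc(xy,r):            # fixed-radius fit to boundary points
    return least_squares(lambda c:np.hypot(*(xy-c).T)-r,xy.mean(0),loss='soft_l1',f_scale=1.5).x
E
python3 - <<'E'
from h import *
print(np.round(bot.get_tool_rot(),2).tolist())
for c in("scene","top"):
    z=np.load(c+"0.npz");p,d=z["p"],z["d"];k=bot.get_calibration(c);W=cloud(k,d)
    hsv=cv2.cvtColor(p,cv2.COLOR_RGB2HSV)
    for n,r,h in(("grease_jar",28,75.5),("bit_cup",26,68),("spray_can",0,0),("bottle",0,0),("cradle",0,0),("red_mat",40,53),("blue_mat",40,53),("yellow_mat",40,53),("joystick",0,0)):
        for o in bot.outline_of(c,n)[:3]:
            m=o["pixels"]; 
            P=W[m&(d>0)]
            if len(P)<5: continue
            print(c,n,round(o["conf"],2),np.round(o["bbox"]),m.sum(),"med",np.round(np.median(P,0)),"rng",np.round(np.percentile(P,[3,97],axis=0)).tolist(),end=" ")
            if r:
                T=P[abs(P[:,2]-h)<6] 
                if len(T)>8: print("circ",np.round(cv2.minEnclosingCircle(np.float32(T[:,:2]))[0]),round(cv2.minEnclosingCircle(np.float32(T[:,:2]))[1],1),"mz",np.round(T.mean(0),1),end="")
            print()
z=np.load("top0.npz");p=z["p"];cr=cv2.resize(p[125:285,330:470],None,fx=4,fy=3.7,interpolation=cv2.INTER_CUBIC)
cv2.imwrite("pics/crop0.png",cr[:,:,::-1])
E
```

```text
[[-0.91, 0.4, -0.0], [0.4, 0.91, -0.0], [0.0, -0.0, -1.0]]
scene grease_jar 0.65 [282. 250.  30.  35.] 656 med [ 596. -153.   72.] rng [[560.0, -177.0, 5.0], [609.0, -126.0, 79.0]] circ [ 581. -150.] 29.2 mz [ 582.8 -150.5   75.6]
scene grease_jar 0.33 [442. 221.  16.  18.] 239 med [648. 261.  88.] rng [[629.0, 253.0, 50.0], [655.0, 282.0, 113.0]] circ [640. 267.] 15.4 mz [646.6 261.8  75. ]
scene bit_cup 0.77 [242. 216.  25.  33.] 497 med [ 459. -220.   62.] rng [[431.0, -243.0, 7.0], [470.0, -196.0, 88.0]] circ [ 445. -218.] 26.5 mz [ 453.1 -219.    68.8]
scene bit_cup 0.75 [215. 195.  24.  29.] 498 med [ 358. -277.   58.] rng [[329.0, -300.0, 4.0], [368.0, -252.0, 87.0]] circ [ 343. -278.] 26.8 mz [ 350.3 -276.8   69.3]
scene spray_can 0.57 [296. 202.  18.  39.] 606 med [470. -79.  80.] rng [[448.0, -98.0, 8.0], [478.0, -55.0, 128.0]] 
scene bottle 0.78 [214. 251.  21.  15.] 295 med [ 584. -309.  110.] rng [[548.0, -330.0, 87.0], [602.0, -290.0, 131.0]] 
scene cradle 0.86 [220. 266.  43.  54.] 750 med [ 592. -308.    8.] rng [[513.0, -339.0, 3.0], [625.0, -278.0, 78.0]] 
scene blu
[... 1692 characters left out ...]
.  53.] rng [[508.0, 75.0, 48.0], [576.0, 143.0, 58.0]] circ [542. 109.] 39.7 mz [541.3 109.1  52.8]
top blue_mat 0.17 [245. 155. 124.  92.] 7626 med [609. 197. 217.] rng [[514.0, 49.0, 46.0], [685.0, 364.0, 271.0]] circ [601. 207.] 185.8 mz [554.5 198.7  50.6]
top yellow_mat 0.84 [215. 175.  22.  19.] 508 med [563. 317.  53.] rng [[529.0, 283.0, 48.0], [597.0, 351.0, 58.0]] circ [564. 317.] 40.8 mz [563.2 316.9  52.8]
top yellow_mat 0.36 [284. 186.  28.  28.] 533 med [542. 108.  53.] rng [[507.0, 74.0, 48.0], [576.0, 143.0, 58.0]] circ [543. 108.] 40.8 mz [541.6 108.4  52.8]
top joystick 0.86 [441. 249.  29.  35.] 647 med [ 370. -379.   25.] rng [[329.0, -418.0, 1.0], [412.0, -345.0, 54.0]]
```

View pics/crop0.png

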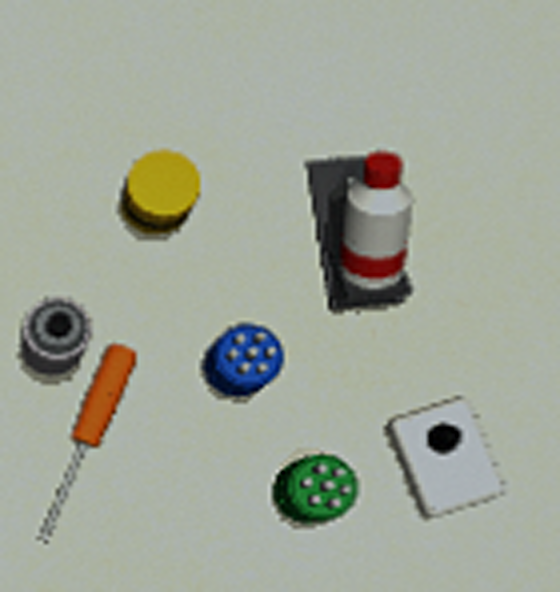

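The crop confirms the choice: the blue cup is at crop (245,358), and the green look-alike at (318,488) is a separate object. I'll refine the poses by fitting the solids to both depth clouds.

```bash
cat > fit.py <<'E'
from h import *
def cyl(P,x0,R,H):            # upright capped cylinder, unknown x,y
    P=P[(np.hypot(*(P[:,:2]-x0).T)<R+12)&(P[:,2]>12)&(P[:,2]<H+6)]
    def f(c):
        a=np.hypot(*(P[:,:2]-c).T)-R; b=P[:,2]-H
        return np.where((a>0)&(b>0),np.hypot(a,b),np.maximum(a,b))
    s=least_squares(f,x0,loss='soft_l1',f_scale=2); return s.x,np.median(abs(s.fun)),len(P)
def bot_fit(P,c0,yaw0):
    P=P[(np.hypot(*(P[:,:2]-c0).T)<75)&(P[:,2]>40)]
    def f(q):
        e=np.array([np.cos(q[2]),np.sin(q[2])])
        b=np.r_[q[:2]-30*e,34]; a=np.r_[np.sin(.66)*e,np.cos(.66)]
        s=(P-b)@a; r=np.linalg.norm(P-b-s[:,None]*a,axis=1)
        return np.where(s<0,s,r-np.interp(s,[0,80,93,95,115],[24,24,11,13.5,13.5]))
    s=least_squares(f,[*c0,yaw0],loss='soft_l1',f_scale=2); return s.x,np.median(abs(s.fun)),len(P)
E
python3 - <<'E'
from fit import *
B=[]
for c in("scene","top"):
    z=np.load(c+"0.npz");p,d=z["p"],z["d"];k=bot.get_calibration(c);W=cloud(k,d);W[d==0]=np.nan
    P=W.reshape(-1,3);P=P[~np.isnan(P[:,0])]
    print(c,"jar",cyl(P,[579,-152],28,75.5),"cup",cyl(P,[442,-220],26,70),"can",cyl(P,[447,-76],25,110))
    print("bottle",bot_fit(P,np.array([550.,-309]),0.))
    hsv=cv2.cvtColor(p,cv2.COLOR_RGB2HSV)
    on=(abs(W[:,:,2]-52)<8)&(W[:,:,0]>480)&(W[:,:,0]<640)&(W[:,:,1]>20)&(W[:,:,1]<380)
    for n,lo,hi in(("yellow",20,38),("blue",105,130),("red",170,186)):
        hh=hsv[:,:,0].astype(int); hh=np.where(hh<8,hh+180,hh) if n=="red" else hh
        m=on&(hh>=lo)&(hh<=hi)&(hsv[:,:,1]>110)
        if m.sum()<60: print(n,m.sum()); continue
        m=cv2.morphologyEx(m.astype(np.uint8),cv2.MORPH_OPEN,np.ones((3,3)))
        q=max(cv2.findContours(m,0,cv2.CHAIN_APPROX_NONE)[0],key=len).reshape(-1,2)
        E=onplane(k,q,53)[:,:2]; (ctr,r)=cv2.minEnclosingCircle(np.float32(E))
        s=least_squares(lambda c:np.hypot(*(E-c[:2]).T)-c[2],[*ctr,40]).x
        print(n,m.sum(),"enc",np.round(ctr,1),round(r,1),"fit",np.round(s,1))
    g=(hsv[:,:,0]>40)&(hsv[:,:,0]<95)&(hsv[:,:,1]>80)
    for z0 in(50,217):
        m=(g&(abs(W[:,:,2]-z0)<7)&(W[:,:,0]>450)&(W[:,:,0]<720)&(W[:,:,1]>-20)&(W[:,:,1]<420))
        Q=W[m][:,:2]; rect=cv2.minAreaRect(np.float32(Q)); print("board",z0,len(Q),rect)
E
```

```text
scene jar (array([ 579.91841241, -150.07500954]), np.float64(0.8936627263394925), 608) cup (array([ 442.91465599, -218.67293472]), np.float64(0.9321995834714301), 392) can (array([451.76653184, -73.75292407]), np.float64(0.9406480360201233), 510)
bottle (array([ 5.54756048e+02, -3.12091665e+02,  1.72227390e-01]), np.float64(2.3269833954147146), 461)
yellow 7
blue 194 enc [541.   96.5] 35.5 fit [540.4  90.3  24.6]
red 0
board 50 3411 ((605.7743530273438, 210.54237365722656), (328.5267639160156, 191.76065063476562), 85.2887191772461)
board 217 2770 ((628.4277954101562, 210.0665283203125), (330.8835144042969, 144.41436767578125), 86.20467376708984)
top jar (array([ 579.28643053, -153.2871681 ]), np.float64(1.0387604104443398), 330) cup (array([ 442.58862606, -221.70881735]), np.float64(1.2282554396543048), 249) can (array([451.60624309, -77.03777851]), np.float64(1.416295331952508), 215)
bottle (array([ 5.52556775e+02, -3.14994404e+02,  1.73454260e-01]), np.float64(1.4303788111823508), 596)
yellow 516 enc [563.5 315.7] 40.8 fit [562.7 316.1  38.5]
blue 508 enc [541.4 107.9] 39.9 fit [541.2 108.5  38. ]
red 521 enc [553.9 214.7] 40.0 fit [553.9 214.4  38.6]
board 50 1481 ((601.49365234375, 208.86825561523438), (329.3844909667969, 190.05960083007812), 86.13192749023438)
board 217 3609 ((626.0068359375, 207.69515991210938), (330.1857604980469, 140.27978515625), 85.9644546508789)
```

```bash
cat > job.py <<'E'
from fit import *
T=np.radians(42); RACK=-.07; V=np.array
def tool(az,t):
    c,s=np.cos(az),np.sin(az); z=V([np.sin(t)*c,np.sin(t)*s,-np.cos(t)]); x=V([-np.cos(t)*c,-np.cos(t)*s,-np.sin(t)])
    return np.c_[x,np.cross(z,x),z]
def tcp(base,axis,h,R): return V(base)+h*V(axis)+20*R[:,2]
UP=V([0,0,1.]); e=V([np.cos(.173),np.sin(.173),0])
OBJ={"cup":dict(b=[442.8,-220,0],a=UP,h=46,az=np.radians(-20),t=T,m=[541.3,109.5,53]),
 "jar":dict(b=[579.5,-151.5,0],a=UP,h=48,az=np.radians(15),t=T,m=[563,317,53]),
 "bottle":dict(b=V([553.5,-313.5,34])-30*e,a=np.sin(.66)*e+np.cos(.66)*UP,h=66,az=.173,t=T-.66,m=[554,215.5,53])}
WAY=V([370,-40,310.])
RP=tool(RACK,T); IN=V([np.cos(RACK),np.sin(RACK),0])
def poses(n):
    o=OBJ[n]; R=tool(o["az"],o["t"]); g=tcp(o["b"],o["a"],o["h"],R); p=tcp(o["m"],UP,o["h"],RP)
    return R,g,p
E
python3 - <<'E'
from job import *
print("way",bot.ik(WAY,RP) is not None)
for n in OBJ:
    R,g,p=poses(n)
    for k,(x,r) in dict(pre=(g-90*R[:,2],R),g=(g,R),lift=(g+[0,0,150],R),high=(p-120*IN+[0,0,110],RP),inn=(p-120*IN+[0,0,20],RP),over=(p+[0,0,20],RP),p=(p,RP),back=(p-110*RP[:,2],RP)).items():
        q=bot.ik(x,r); print(n,k,np.round(x),None if q is None else np.round(q,2))
E
```

```text
way True
cup pre [ 399. -204.   98.] None
cup g [ 455. -225.   31.] None
cup lift [ 455. -225.  181.] [-0.54 -0.31 -0.96  0.19  0.12 -0.14]
cup high [435. 117. 194.] [ 0.53 -0.41 -0.96  0.38 -0.39  0.47]
cup inn [435. 117. 104.] None
cup over [555. 109. 104.] [ 0.34 -0.01 -0.97 -0.08 -0.27  0.32]
cup p [555. 109.  84.] [ 0.34  0.04 -0.99 -0.15 -0.27  0.32]
cup back [481. 114. 166.] [ 0.44 -0.27 -0.97  0.21 -0.33  0.4 ]
jar pre [ 534. -164.  100.] [-0.58  0.07 -0.85  0.11  0.52 -0.7 ]
jar g [ 592. -148.   33.] [-0.48  0.28 -0.85 -0.14  0.47 -0.6 ]
jar lift [ 592. -148.  183.] [-0.48  0.03 -0.65  0.31  0.47 -0.6 ]
jar high [457. 324. 196.] [ 0.94 -0.   -0.62  0.51 -0.6   0.87]
jar inn [457. 324. 106.] [ 0.94  0.12 -0.76  0.25 -0.6   0.87]
jar over [576. 316. 106.] [ 0.74  0.24 -0.63  0.15 -0.5   0.66]
jar p [576. 316.  86.] [ 0.74  0.27 -0.65  0.09 -0.5   0.66]
jar back [503. 321. 168.] [ 0.85  0.07 -0.63  0.37 -0.56  0.78]
bottle pre [ 559. -313.  156.] [-0.53  0.47  0.14  1.18  0.05 -0.71]
bottle g [ 565. -311.   66.] [-0.53  0.53  0.    0.98  0.05 -0.7 ]
bottle lift [ 565. -311.  216.] [-0.53  0.47  0.29  1.33  0.05 -0.7 ]
bottle high [448. 223. 214.] [ 0.79 -0.22 -0.77  0.49 -0.53  0.71]
bottle inn [448. 223. 124.] [ 0.79 -0.1  -0.94  0.2  -0.53  0.71]
bottle over [567. 215. 124.] [ 0.57  0.08 -0.79  0.08 -0.41  0.51]
bottle p [567. 215. 104.] [ 0.57  0.11 -0.82  0.02 -0.41  0.51]
bottle back [494. 220. 186.] [ 0.69 -0.12 -0.78  0.33 -0.48  0.62]
```

Run:
```python
from job import *
o=OBJ["cup"]
for td in(32,36,40):
  t=np.radians(td); RPt=tool(RACK,t); p=tcp(o["m"],UP,o["h"],RPt)
  print(td,"place",[bot.ik(x,RPt) is not None for x in(p-70*IN+[0,0,110],p-70*IN+[0,0,20],p+[0,0,20],p,p-110*RPt[:,2])])
  for azd in range(-110,70,10):
    R=tool(np.radians(azd),t); g=tcp(o["b"],UP,o["h"],R)
    q=[bot.ik(x,R) for x in(g,g+[0,0,110],g+[0,0,150],g-[0,0,4])]
    print(azd,[i is not None for i in q],None if q[0] is None else np.round(q[0],2))
```

```text
32 place [True, True, True, True, True]
-110 [True, True, True, True] [-0.15  0.44 -0.4   0.86 -0.55  1.81]
-100 [True, True, True, True] [-0.14  0.37 -0.51  0.71 -0.56  1.61]
-90 [True, True, True, True] [-0.14  0.3  -0.62  0.56 -0.55  1.4 ]
-80 [True, True, True, True] [-0.16  0.23 -0.72  0.41 -0.52  1.19]
-70 [True, True, True, True] [-0.18  0.17 -0.82  0.27 -0.47  0.96]
-60 [True, True, True, True] [-0.23  0.12 -0.9   0.15 -0.4   0.74]
-50 [True, True, True, True] [-0.28  0.08 -0.97  0.04 -0.3   0.51]
-40 [True, True, True, True] [-0.35  0.05 -1.01 -0.03 -0.18  0.3 ]
-30 [True, True, True, True] [-0.43  0.04 -1.04 -0.06 -0.05  0.08]
-20 [True, True, True, True] [-0.51  0.04 -1.03 -0.05  0.09 -0.14]
-10 [True, True, True, True] [-0.59  0.06 -1.   -0.01  0.22 -0.36]
0 [True, True, True, True] [-0.66  0.09 -0.95  0.07  0.33 -0.58]
10 [True, True, True, True] [-0.71  0.13 -0.88  0.18  0.42 -0.8 ]
20 [True, True, True, True] [-0.75  0.19 -0.79  0.31  0.49 -1.03]
30 [True, True, True, True] [-0.77  0.25 -0.69  0.46  0.53 -1.25]
40 [True, True, True, True] [-0.78  0.32 -0.59  0.61  0.56
[... 1795 characters left out ...]
.13 -1.01 -0.06 -0.52  0.76]
-50 [True, True, True, True] [-0.23  0.09 -1.1  -0.21 -0.4   0.52]
-40 [False, True, True, False] None
-30 [False, True, True, False] None
-20 [False, True, True, False] None
-10 [False, True, True, False] None
0 [True, True, True, True] [-0.72  0.1  -1.08 -0.17  0.44 -0.59]
10 [True, True, True, True] [-0.78  0.14 -0.98 -0.01  0.55 -0.82]
20 [True, True, True, True] [-0.82  0.21 -0.87  0.18  0.63 -1.07]
30 [True, True, True, True] [-0.85  0.28 -0.74  0.39  0.68 -1.31]
40 [True, True, True, True] [-0.86  0.36 -0.6   0.59  0.7  -1.55]
50 [True, True, True, True] [-0.85  0.45 -0.46  0.79  0.69 -1.77]
60 [True, True, True, True] [-0.84  0.53 -0.33  0.96  0.66 -1.97]
```

```bash
cat >> job.py <<'E'
OBJ["cup"]["t"]=OBJ["cup"]["T"]=np.radians(35)
def mm(x,r,R=None): bot.move_l(list(x),rate=r,attitude=None if R is None else R)
def wristcloud(tag):
    k=bot.get_calibration("wrist"); p,d=bot.camera("wrist"); W=cloud(k,d); W[d==0]=np.nan
    np.savez(tag+".npz",p=p,d=d,R=k["R"],t=k["t"]); cv2.imwrite(f"pics/{tag}.png",p[:,:,::-1]); return k,p,W
def approach(n,way=True):
    o=OBJ[n]; R=tool(o["az"],o["t"]); g=tcp(o["b"],o["a"],o["h"],R)
    if way: bot.goto(list(WAY),RP)
    bot.goto(list(g+[0,0,110]),R)
    k,p,W=wristcloud("w_"+n); P=W.reshape(-1,3); P=P[~np.isnan(P[:,0])]
    if n=="bottle": print(n,"wrist",bot_fit(P,V(o["b"][:2])+30*e[:2],.173))
    else: print(n,"wrist",cyl(P,V(o["b"][:2],float),*dict(cup=(26,70),jar=(28,75.5))[n]))
    print("t",bot.get_time())
def pick(n,b):
    o=OBJ[n]; R=tool(o["az"],o["t"]); g=tcp(b,o["a"],o["h"],R)
    mm(g+[0,0,110],150) if np.linalg.norm(g+[0,0,110]-bot.get_eef_pos())>1 else 0
    mm(g,120); bot.close_gripper(); print("open",bot.get_opening(),"f",bot.get_gripper_force(),bot.get_force())
    mm(g+[0,0,15],60); mm(g+[0,0,150],200); print("open",bot.get_opening(),"F",np.round(bot.get_force(),1))
def carry(n,way=True):
    o=OBJ[n]; R=tool(RACK,o.get("T",T)); p=tcp(o["m"],UP,o["h"],R)
    if way: bot.goto(list(WAY),R)
    bot.goto(list(p-70*IN+[0,0,110]),R)
    k,pic,W=wristcloud("m_"+n); print("t",bot.get_time(),"open",bot.get_opening())
def place(n):
    o=OBJ[n]; R=tool(RACK,o.get("T",T)); p=tcp(o["m"],UP,o["h"],R)
    mm(p-70*IN+[0,0,20],150); mm(p+[0,0,20],80); mm(p+[0,0,3],40); f0=V(bot.get_force())[2]
    for z in np.arange(2,-4,-1.):
        mm(p+[0,0,z],20); f=V(bot.get_force())[2]-f0
        if f>2: break
    print("contact z",z,"dF",f); bot.gripper_open(); bot.hold(.1)
    mm(p+[0,0,z]-115*R[:,2],120); print("t",bot.get_time())
E
python3 - <<'E'
from job import *
approach("cup")
E
```

```text
cup wrist (array([ 442.62779162, -220.22423257]), np.float64(0.3393400061027734), 5726)
t 4.025
```

Run:
```python
from job import *
pick("cup",[442.6,-220.2,0]); carry("cup")
```

```text
open 50.416932243362 f 62.97253253054805 [-2.02751327  1.71359123  7.72764368]
open 50.5639434398818 F [-0.1  0.3 -2.6]
t 8.8917 open 50.477096709697875
```

View pics/m_cup.png

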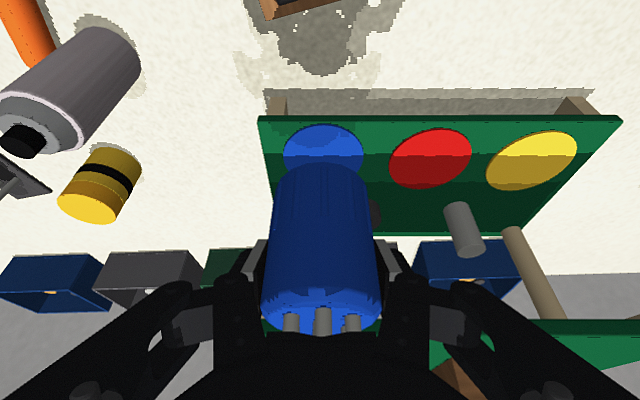

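The cup is held squarely at (322,250). The blue mat is partly hidden at (323,150), and the red (430,158) and yellow (532,160) mats are fully visible. I'll fit the mats from this picture.

Run:
```python
from job import *
z=np.load("m_cup.npz");p=z["p"];k=bot.get_calibration("wrist");k["R"],k["t"]=z["R"],z["t"]
W=cloud(k,z["d"]);hsv=cv2.cvtColor(p,cv2.COLOR_RGB2HSV);h=(hsv[:,:,0].astype(int)+10)%180
on=(abs(W[:,:,2]-52)<9)&(hsv[:,:,1]>110)
for n,a,b in(("yellow",30,48),("red",0,18),("blue",110,135)):
    m=(on&(h>=a)&(h<=b)); m[:124]=0; m=cv2.morphologyEx(m.astype(np.uint8),cv2.MORPH_CLOSE,np.ones((3,3)))
    q=max(cv2.findContours(m,0,cv2.CHAIN_APPROX_NONE)[0],key=len).reshape(-1,2)
    if n=="blue": q=q[(q[:,1]<155)]
    E=onplane(k,q,53)[:,:2]; s=least_squares(lambda c:np.hypot(*(E-c[:2]).T)-c[2],[*E.mean(0),40],loss='soft_l1').x
    print(n,len(q),np.round(s,1),np.round(fitcirc(E,40),1),"z",np.median(W[m>0][:,2]))
# cup pose in hand: side points
R=tool(RACK,OBJ["cup"]["T"]);b=bot.get_eef_pos()-20*R[:,2]-46*UP;print("expected base",np.round(b,1))
P=W.reshape(-1,3);P=P[~np.isnan(P[:,0])]-[0,0,b[2]];print(cyl(P[(P[:,2]<60)],b[:2],26,70))
```

```text
yellow 215 [563.1 317.7  40.6] [563.1 317.7] z 52.82915729357218
red 204 [553.2 216.3  40. ] [553.2 216.3] z 52.88079224409903Traceback (most recent call last):
  File "<stdin>", line 9, in <module>
  File "h.py", line 12, in onplane
    R=np.array(k["R"]);c=-R.T@np.array(k["t"]);d=rays(k,uv)@R
                                                 ~~~~^^^^^^
  File "h.py", line 7, in rays
    n=cv2.undistortPoints(np.float64(uv).reshape(-1,1,2),K(k),np.array(k["distortion"])).reshape(-1,2)
      ~~~~~~~~~~~~~~~~~~~^^^^^^^^^^^^^^^^^^^^^^^^^^^^^^^^^^^^^^^^^^^^^^^^^^^^^^^^^^^^^^^
cv2.error: OpenCV(4.12.0) /io/opencv/modules/calib3d/src/undistort.dispatch.cpp:347: error: (-215:Assertion failed) CV_IS_MAT(_src) && CV_IS_MAT(_dst) && (_src->rows == 1 || _src->cols == 1) && (_dst->rows == 1 || _dst->cols == 1) && _src->cols + _src->rows - 1 == _dst->rows + _dst->cols - 1 && (CV_MAT_TYPE(_src->type) == CV_32FC2 || CV_MAT_TYPE(_src->type) == CV_64FC2) && (CV_MAT_TYPE(_dst->type) == CV_32FC2 || CV_MAT_TYPE(_dst->type) == CV_64FC2) in function 'cvUndistortPointsInternal'
```

Run:
```python
from job import *
place("cup")
approach("jar")
```

```text
contact z 0.0 dF 6.791001296186941
t 13.6417
jar wrist (array([ 579.4976121 , -151.83003877]), np.float64(0.2869888073092941), 9376)
t 15.8583
```

Run:
```python
from job import *
pick("jar",[579.5,-151.8,0]); carry("jar"); place("jar"); approach("bottle")
```

```text
open 54.73510417010948 f 63.133616745471954 [-3.80410811 -0.36232131  6.40711376]
open 54.359556478321 F [-1.   0.3 -1.5]
t 21.5 open 54.45446438813702
contact z 0.0 dF 6.968887447756771
t 26.225
bottle wrist (array([ 3.65668456e+02, -3.42077260e+02,  1.51987139e-01]), np.float64(56.15330379640034), 58758)
t 29.5417
```

View pics/w_bottle.png

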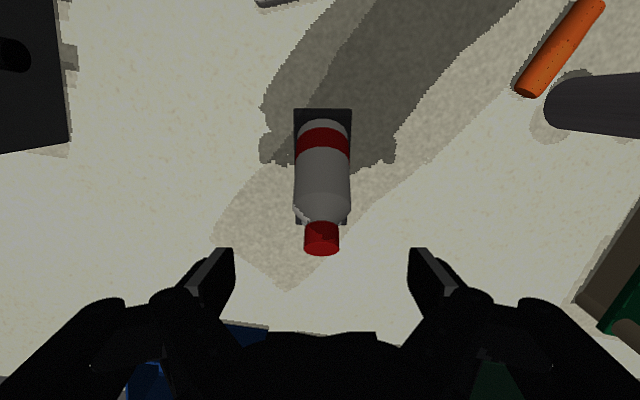

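The picture shows the bottle at (322,185), centred between the fingers with its axis along the image column. The fit was spoiled by gripper points, so I'll refit without them.

Run:
```python
from job import *
z=np.load("w_bottle.npz");k=bot.get_calibration("wrist");k["R"],k["t"]=z["R"],z["t"]
d=z["d"];W=cloud(k,d);W[d==0]=np.nan;m=W[115:258,288:356].reshape(-1,3);m=m[~np.isnan(m[:,0])]
s=bot_fit(m[(m[:,2]<140)],V([553.5,-313.5]),.173);print(s)
x=s[0]; e2=V([np.cos(x[2]),np.sin(x[2]),0]); b=V([x[0],x[1],34])-30*e2
if s[1]<1.5 and np.hypot(x[0]-553.5,x[1]+313.5)<7 and abs(x[2]-.173)<.06:
    o=OBJ["bottle"]; o["az"]=x[2]; o["a"]=np.sin(.66)*e2+np.cos(.66)*UP; o["m"]=[553.5,216,53]
    R=tool(o["az"],o["t"]); mm(tcp(b,o["a"],66,R)+[0,0,110],100,R)
    pick("bottle",b); carry("bottle")
```

```text
(array([ 5.53303296e+02, -3.12903417e+02,  1.63088816e-01]), np.float64(0.39256470599808413), 6920)
open 46.67811901658158 f 60.627118586562574 [-3.50265568  4.39816634  9.22329894]
open 46.56011468616902 F [ 1.2 -0.2 -1.9]
t 35.6 open 46.63611939086081
```

View pics/m_bottle.png

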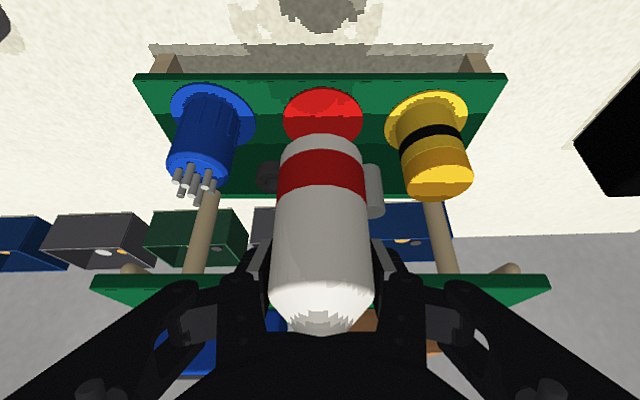

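The cup (205,130) and jar (430,145) stand on their mats, and the bottle (322,235) is held over the red one. Next I'll check the bottle's tilt in the grip and where the other two stand.

Run:
```python
from job import *
z=np.load("m_bottle.npz");k=bot.get_calibration("wrist");k["R"],k["t"]=z["R"],z["t"]
d=z["d"];W=cloud(k,d);W[d==0]=np.nan
P=W.reshape(-1,3);P=P[~np.isnan(P[:,0])]-[0,0,53]
print("cup",cyl(P,[541.3,109.5],26,70)); print("jar",cyl(P,[563,317],28,75.5))
R=tool(RACK,T); b=V(bot.get_eef_pos())-20*R[:,2]-66*UP; print("exp base",np.round(b,1))
m=W[145:285,275:368].reshape(-1,3);m=m[~np.isnan(m[:,0])]
m=m[(np.hypot(*(m[:,:2]-b[:2]).T)<30)&(m[:,2]>b[2]+4)&(m[:,2]<b[2]+76)]
def f(q):
    a=V([q[2],q[3],1]);a/=np.linalg.norm(a);v=m-V([q[0],q[1],b[2]]);s=v@a
    return np.linalg.norm(v-s[:,None]*a,axis=1)-24
s=least_squares(f,[b[0],b[1],0,0],loss='soft_l1');print(np.round(s.x[:2],1),"tilt",np.round(s.x[2:],3),np.median(abs(s.fun)),len(m))
a=W[:,:,:][120:200,280:362].reshape(-1,3);a=a[np.hypot(*(a[:,:2]-b[:2]).T)<26];print("lowest z",np.nanpercentile(a[:,2],[.5,2]))
```

```text
cup (array([541.43214361, 109.31516433]), np.float64(0.39281674954590073), 4221)
jar (array([563.0797932 , 317.00906181]), np.float64(0.3234643239662187), 5382)
exp base [484.  220.  163.6]
[484.  220.1] tilt [ 0.009 -0.   ] 0.30485064700872044 11747
lowest z [162.92179647 164.08309071]
```

Run:
```python
from job import *
OBJ["bottle"]["m"]=[553.5,216,53]
place("bottle")
k,p,W=wristcloud("end"); P=W.reshape(-1,3);P=P[~np.isnan(P[:,0])]-[0,0,53]
print("bottle",cyl(P[P[:,2]<78],[553.5,216],24,80)); print("cup",cyl(P,[541.3,109.5],26,70)); print("jar",cyl(P,[563,317],28,75.5))
```

```text
contact z 1.0 dF 2.4040864067641703
t 40.1333
bottle (array([553.5509133 , 215.90114466]), np.float64(0.3112413479327465), 3273)
cup (array([541.42792267, 109.34197946]), np.float64(0.40830239964804704), 4583)
jar (array([563.08603562, 317.02946   ]), np.float64(0.31911913268430325), 5649)
```

View pics/end.png

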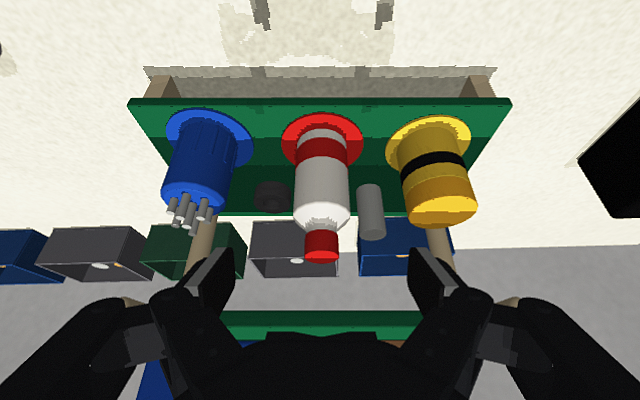

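All three containers stand upright on their own mats: cup (205,150), bottle (321,180), jar (433,165). The gripper is clear of them, so I'm handing in.

```bash
python3 -c "
from station import bot
print(bot.finish_job(),bot.get_time())"
```

```text
the job is handed in; nothing more can be done
the job is handed in; nothing more can be done
```

The job is handed in: the bottle, bit cup and grease jar stand upright on the red, blue and yellow mats, each measured within about 1 mm of its mat's centre, and the last placing was done at 40 s of the 72 s; no verdict was shown, and I did not re-measure the bystanders.

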